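Hang the spare face-out arm on the rack cheek

TASK

Hang the loose yellow display arm on the free screw in the end of the bench rack: feel the round hole of its keyhole over the screw head until the plate lies flat against the rack, then slide it straight down, over the hump that the sprung head drags on, until it stops fully home in the narrow slot, and let go. Do not force it: keep any push on the screw or the rack under about 25 newtons. Leave the tape roll, the blue basket and the screwdriver where they are.

Things in the scene. Friction and masses are not known exactly. Their poses are not given: they have to be found in the camera images.
- bracket: Loose yellow steel display arm, 0.14 to 0.22 kg, standing upright on the bench. Origin: middle of the foot of its back face; z up, -x out along the arm, y across. Back plate 50 mm wide, 105 mm high, 3 mm thick (x -3 to 0), with a lip folded forward along its top (to x -12, top at z 105). In it a keyhole: round entry hole below, narrow slot above.
- bracket_grip (a point): Place to grip: 60 mm out from the plate on the arm's rectangular tube (bracket x -60, y 0, z 23 mm). The tube is 14 mm wide (y +-7), 30 mm high (z 0 to 30), and runs from the plate to x -125 mm, where an upright stop 48 mm high ends it. Axes as the bracket's.
- bracket_hole (a point): Centre of the entry hole (eight-sided, 15.8 mm across) on the plate's back face: bracket x 0, y 0, z 60 mm; axes as the bracket's. It opens upward into a slot 9 mm wide, closed at z 86. Beside the slot the front of the plate, 3 mm thick, ramps up from z 67 to a 5.5 mm hump at z 74 to 75, behind which it is 4 mm thick: the seat for the screw head.
- bracket_seat (a point): Point on the plate's back face (bracket x 0, y 0, z 83 mm), 23 mm above the hole's centre, that lies on the screw's axis when the arm is fully home; axes as the bracket's.
- screw: Centre of the 18 mm square window in the rack's blue end cheek in which the free screw is clamped by hand, in the cheek's face; -x points out, y across, z up. This is NOT exactly the screw: its axis, square to the cheek, stands anywhere up to 6 mm to either side (y) and 6 mm above or below (z) of this point. Shank 6 mm thick, flat round steel head 12.4 mm across, 3.3 to 7.8 mm out of the face.
- screw_head (a joint): How far (m) the free screw's sprung head is drawn out: 0 with nothing under it, about 0.0022 on the hump, about 0.0007 when the arm is home. It takes 2 N to start and 1.2 N per mm, at most 4 mm. Its clamping makes the arm drag as it slides down (roughly 3 to 9 N); let go on the ramp or hump, the arm stays there and does not drop home.
- rack: Fixed bench-top bin rack, green angle iron. Origin: middle of the foot of its blue end cheek (310 mm wide, 215 high), on the outer face; -x out of the cheek, y across it, z up. The rest of it (240 mm long, 225 mm high) stands behind the cheek. The free screw and the hung arm are in the cheek, 68 to 80 mm either side of its middle (either way round), 155 to 180 mm up.
- hung: A second, identical arm already home on the other screw, with two rolls of tape on it; fixed. Origin: on its screw's axis in the cheek's face, axes as the rack's. It reaches 131 mm out; plate top 22 mm above the origin, tape to 139 mm below it and 48 mm to each side.
- tape: Loose roll of packing tape lying flat, 100 mm across, 48 mm high; origin under its centre. To be left alone.
- basket: Loose blue plastic basket of fittings, 90 x 130 x 45 mm; origin under its centre. To be left alone.
- driver: Screwdriver with a red handle lying on the bench, 190 mm long; origin under its middle, x along it. To be left alone.
There are look-alikes about, which are no part of the job. What is shaped like the bracket but pink is not meant.

How it is judged:
On the way:
1. the plate lies against the cheek with the screw head through the round hole (x of bracket_hole in the frame of screw above -0.0025 m and y of bracket_hole in the frame of screw between -0.0085 and 0.0085 m and z of bracket_hole in the frame of screw between -0.011 and 0.0085 m), for 0.05 s.
At the end, for the whole second after the job is handed in: The arm hangs on the free screw, let go and at rest: the screw head has passed the hump and dropped onto the seat at the slot's closed end (drawn out 0.2 to 1.4 mm, which it is only within about 2 mm of fully home), the plate within 2.5 mm of the cheek, the arm within 0.12 rad of plumb (x of bracket_seat in the frame of screw above -0.0025 m and y of bracket_seat in the frame of screw between -0.0085 and 0.0085 m and z of bracket_seat in the frame of screw between -0.0085 and 0.0085 m and value of joint screw_head between 0.0002 and 0.0014 m and angle between bracket's own z axis and vertical below 0.12 rad and linear speed of bracket below 0.01 m/s and contact force between the fingers and bracket below 0.1 N); the robot touches nothing.
It fails at once if the arm is forced against the screw with more than 25 N (contact force between bracket and screw above 25 N).
It fails at once if the arm is forced against the rack with more than 25 N (contact force between bracket and rack above 25 N).
It fails at once if the tape roll, the basket or the screwdriver is disturbed (distance of any of tape, basket, driver from where it was at the start of the episode above 0.02 m).
It also fails if it takes over 64 s, if anything falls off the work surface, if the arm or the gripper's body presses on something with over 40 N, if the wrist force passes 120 N, or if a joint passes its speed limit or range.

ROBOT

A 6-joint arm with a two-finger parallel gripper is mounted at the origin on the work surface. World frame = base frame: x ahead of the robot, y to its left, z up, the work surface at z = 0. Lengths are in m, angles in rad, forces in N, time in s.
With the tool pointing down it reaches from about 0.35 to 0.975 m from the base axis. Payload 4.9 kg.
Tool frame: the origin (TCP) lies midway between the tips of the shut fingers; the grasp point (between the pads) lies 19 mm behind it; z points along the fingers, y is the direction in which the jaws open and shut (so a half turn about z gives the same grasp; the last joint's range is limited). The gripper opens to 85 mm and grips with 20 to 120 N. Pads are 22 mm wide; open, the fingers measure 114 mm over their backs; the gripper's body (76 mm by 85 mm) begins 54 mm behind the grasp point. The pads swing forward as they close: fully open they stand 13 mm farther back than shut.
Start: joints at [-1.467, 0.053, 1.613, -0, 1.476, -0.119], TCP at [0.138, -0.61, 0.202] pointing down, gripper open.
Joint ranges: [-3.01, 3.01], [-1.01, 2.22], [0.06, 2.58], [-1.02, 4.17], [0.09, 2.62], [-3.14, 3.14]. Speed limits (rad/s): [2.57, 2.57, 3.14, 3.14, 3.14, 3.14].

INTERFACE

Orientations are given as a unit quaternion [w, x, y, z].
In Python, from plant import manip, cams gives the robot as it stands.
- The arm moves only by the tool jog_arm, never from a script. Its argument "targets" is a list of rows, each a list of 4 numbers: the shift along the tool's x, y, z in m, then the turn about the tool's z in degrees. A call has 1 to 5 rows; each row is the pose to reach, as a shift and turn from the pose commanded when the call began, along the tool's axes at that moment; what a row does not reach only later rows make up. A row lasts 1/12 s, in which the tool goes at most 41.7 mm and 7.16 degrees, less where a joint would pass 70% of its speed; a pose out of reach is approached as far as the arm can. A call with a gripper value outside its range is refused whole. "fingers" is the opening, from 0 (shut) to 1 (fully open), set as the call begins (left out, the last holds). The fingers move at their own pace and stop on an object; the grip force is fixed at half the most. Time passes only in rows, so rows that repeat a pose let the fingers close. It gives the time, the measured TCP pose, the force and the opening at its end, in the units of the state.
- manip.state(): the state, without advancing time (a new reading comes with each control period).
- cams.grab_frame(name): name is "scene" or "top" or "wrist"; returns the picture (480x640x3 uint8, red, green, blue); there is no depth.
- cams.get_calibration(name): a dict with "camera_matrix" (3x3 intrinsics, pixels), "cam_to_world" (4x4, takes a point from camera to world coordinates). Camera axes: x right, y up, looking along -z (the intrinsics and any distortion apply to the point x, -y, -z); pixel columns grow to the right and rows downward; lengths in m; the calibration is good to about 2 mm. A picture is of the moment at which its call begins: read the wrist's pose just before it. get_calibration takes no time and is no camera call; for the wrist camera it gives the pose at the moment of the call.
- manip.job_done(): hands the job in, once; it reports no verdict.
The state is a dict: "time": time; "joint_pos": joint angles; "joint_vel": joint speeds; "joint_efforts": joint torques, N m; "tool_pos": TCP position; "tool_rot": TCP orientation; "contact_force": force on the tool from outside, world axes, zero at the start; "ft_torque": the same for the moment, N m; "gripper_width": opening from 0.0 (shut) to 1.0 (fully open).
Only numpy, scipy, OpenCV 4.12 (cv2) and the standard library are available. Lean on these libraries where they do the work, as an engineer would, in place of code of your own. Each camera call takes 0.05 s, during which the arm holds its last target. There are 200 camera calls.

## Working session

There is one attempt and no reset: what is moved stays moved. The work goes in short steps, Python scripts to look and compute and a tool call to move; the robot and the scene stay as the last step left them, time stands still between calls to the robot, and variables do not carry over. Pictures are saved under pics/ and viewed, about 8 in all and at most 12, crops included, and the job is handed in when it is done.

Besides the shell and the picture viewer there is one more tool, called after "Request:" as name(argument=value, ...), one argument or row to a line, values as JSON. jog_arm: Moves the arm, as the interface text tells. Its arguments: {"type":"object","properties":{"targets":{"type":"array"},"fingers":{"type":"number"}},"required":["targets"]}

```bash
mkdir -p pics
cat > h.py <<'E'
import numpy as np, cv2
from plant import manip, cams
def grab(n,fn):
    c=cams.get_calibration(n); im=cams.grab_frame(n); cv2.imwrite('pics/'+fn+'.png',im[:,:,::-1]); np.savez('pics/'+fn+'.npz',K=c['camera_matrix'],T=c['cam_to_world']); 
    return im
def cal(fn):
    d=np.load('pics/'+fn+'.npz'); return np.array(d['K']),np.array(d['T'])
def ray(fn,u,v):
    K,T=cal(fn); d=np.linalg.inv(K)@[u,v,1]; d=T[:3,:3]@[d[0],-d[1],-d[2]]; return T[:3,3],d/np.linalg.norm(d)
def onz(fn,u,v,z):
    o,d=ray(fn,u,v); return o+d*(z-o[2])/d[2]
def tri(*obs):
    A=np.zeros((3,3));b=np.zeros(3);R=[ray(*o) for o in obs]
    for o,d in R: P=np.eye(3)-np.outer(d,d);A+=P;b+=P@o
    p=np.linalg.solve(A,b); return p,[float(np.linalg.norm((np.eye(3)-np.outer(d,d))@(p-o))) for o,d in R]
def proj(fn,p):
    K,T=cal(fn); q=T[:3,:3].T@(np.array(p)-T[:3,3]); q=K@[q[0],-q[1],-q[2]]; return q[:2]/q[2]
E
python3 - <<'E'
from h import *
np.set_printoptions(precision=4,suppress=True)
a=grab('scene','s0');b=grab('top','t0');c=grab('wrist','w0')
for n in('s0','t0','w0'): K,T=cal(n);print(n,K[0,0],K[0,2],K[1,2]);print(T)
print(manip.state()); print({k:v for k,v in cams.get_calibration('scene').items() if k not in('camera_matrix','cam_to_world')})
E
```

```text
s0 506.48840763839314 318.4950294215044 238.6714994036256
[[-0.3579 -0.5945  0.7201  1.1447]
 [ 0.9338 -0.223   0.2799  0.2354]
 [-0.0058  0.7725  0.6349  0.6677]
 [ 0.      0.      0.      1.    ]]
t0 524.2461345543846 310.8375244816963 239.1433942684152
[[-0.0028  0.9909 -0.1343  0.3803]
 [-1.     -0.0038 -0.0069  0.0037]
 [-0.0073  0.1343  0.9909  1.2261]
 [ 0.      0.      0.      1.    ]]
w0 379.364988271538 317.76029967001034 231.34494433176164
[[ 0.221   0.9257  0.307   0.2168]
 [-0.9753  0.2104  0.0676 -0.5912]
 [-0.002  -0.3143  0.9493  0.3714]
 [ 0.      0.      0.      1.    ]]
{'time': 0.15, 'joint_pos': array([-1.467 ,  0.0532,  1.614 ,  0.    ,  1.476 , -0.119 ]), 'joint_vel': array([-0.0012, -0.0013, -0.0028,  0.0021,  0.0006,  0.0015]), 'joint_efforts': array([  0.0002, -39.4238, -37.0722,  -0.0001,   0.0047,   0.    ]), 'tool_pos': array([ 0.1381, -0.609 ,  0.2014]), 'tool_rot': array([-0.0008,  0.9938,  0.1112,  0.    ]), 'contact_force': array([ 0.6143, -0.4931,  0.7205]), 'ft_torque': array([-0.0088, -0.0403,  0.0012]), 'gripper_width': 0.9994885195925517}
{}
```

View pics/s0.png

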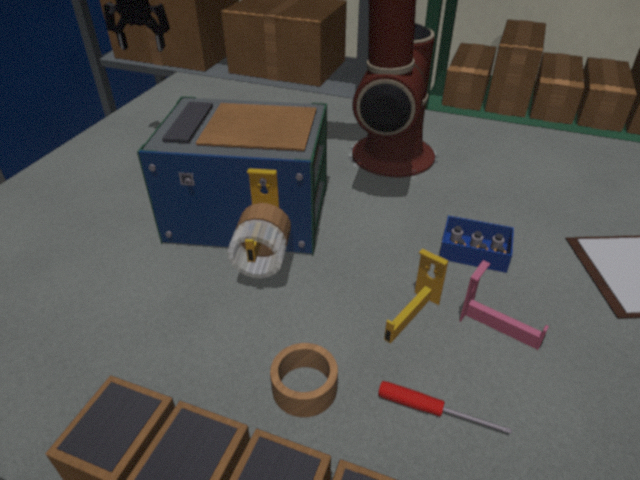

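View pics/t0.png

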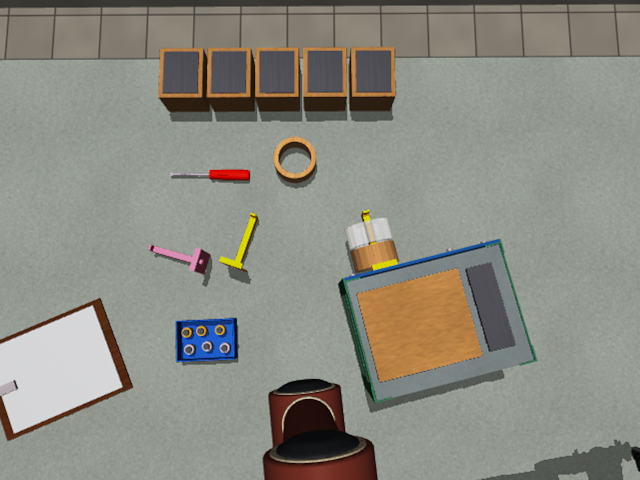

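The loose yellow arm is at scene (415,295) and top (242,240). The pink look-alike is at scene (500,310), and the already hung yellow arm with tape is at scene (263,190). The yellow one standing alone fits the description. The free screw's window is at scene (187,179). I'll confirm all this in an enlarged composite.

Run:
```python
from h import *
s=cv2.imread('pics/s0.png');t=cv2.imread('pics/t0.png')
def c(im,x,y,w,k): 
    h=w*3//4; return cv2.resize(im[y:y+h,x:x+w],(400,300),interpolation=cv2.INTER_CUBIC)
o=np.vstack([np.hstack([c(s,370,240,100,4),c(s,160,160,50,8)]),np.hstack([c(t,200,205,80,5),c(t,330,200,200,2)])])
cv2.imwrite('pics/comp0.png',o)
```

```text
(no output)
```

View pics/comp0.png

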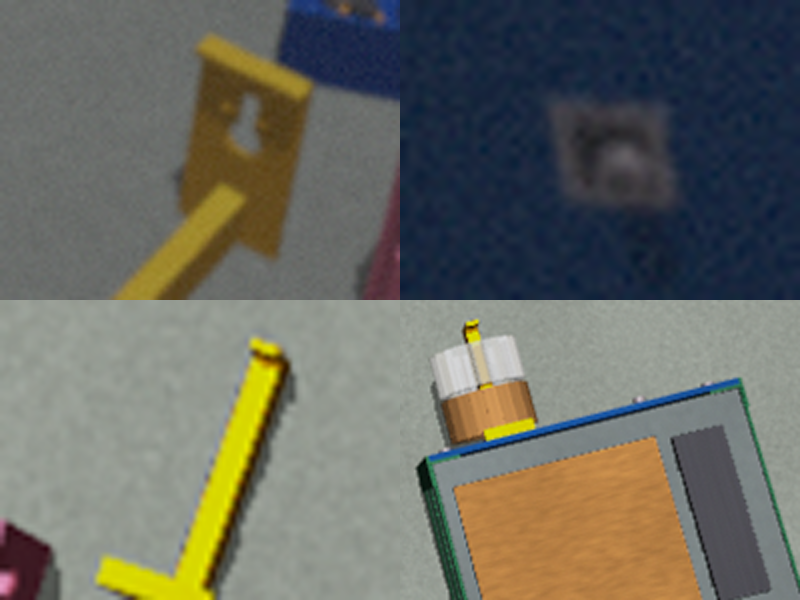

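The crop confirms the loose yellow arm with its keyhole. The screw head sits about 1 px right of and below its window's centre at scene (187.7,180.8), and shows at about (450,250) in the top view.

Run:
```python
from h import *
np.set_printoptions(precision=4,suppress=True)
a=onz('t0',251.6,220,.03);b=onz('t0',238.6,260,.03);d=a-b;print('tube',a,b,np.degrees(np.arctan2(d[1],d[0])),np.linalg.norm(d))
print('hole tri? tube-plate junction scene', onz('s0',428,288,.03))
L=onz('t0',344,280,.215);R=onz('t0',501,241,.215);d=L-R;print('cheek',L,R,np.linalg.norm(d));n=np.array([d[1],-d[0]]);n=n/np.linalg.norm(n);
print('normal',n,np.degrees(np.arctan2(n[1],n[0])))
p,e=tri(('s0',187.7,180.8),('t0',450,250));print('head tri',p,e)
# scene ray meets cheek plane (head plane, 7.8 mm out)
N=np.array([n[0],n[1],0]); 
if N[0]<0:N=-N
M=(L+R)/2; T=np.array([-N[1],N[0],0])
for nm,uv,off in(('head',(187.7,180.8),.0078),('window',(187.1,179.4),0)):
    o,dd=ray('s0',*uv); q=o+dd*((M+N*off-o)@N)/(dd@N); print(nm,q,'lateral',(q-M)@T,'dist',(q-M)@N)
s=manip.state();print(s['time'])
```

```text
tube [0.5877 0.149  0.03  ] [0.4948 0.1777 0.03  ] -17.15897101136911 0.09720643905792307
hole tri? tube-plate junction scene [0.4818 0.1849 0.03  ]
cheek [ 0.4377 -0.0529  0.215 ] [ 0.5123 -0.3583  0.215 ] 0.3143113293188751
normal [0.9714 0.2373] 13.724328721678706
head tri [ 0.5006 -0.2716  0.1628] [0.0007875637806669882, 0.0007875637806669768]
head [ 0.4992 -0.2718  0.1618] lateral -0.07008014833311832 dist 0.007800000000000005
window [ 0.4926 -0.2777  0.1595] lateral -0.07424186728711221 dist -5.551115123125783e-17
0.15
```

Request:
jog_arm(
  targets=[
    [0.04,0,-0.01,0],
    [0.08,-0.005,-0.03,0],
    [0.115,-0.01,-0.06,0],
    [0.15,-0.01,-0.085,0],
    [0.18,-0.01,-0.12,0],
  ],
  fingers=1,
)

```text
time: 0.57
tool_pos: [0.3041, -0.5603, 0.3117]
tool_rot: [-0.002, 0.994, 0.112, -0.0]
contact_force: [-0.9, -0.8, -0.5]
gripper_width: 1.0
```

Request:
jog_arm(
  targets=[
    [0.04,-0.01,-0.01,0],
    [0.08,-0.02,-0.02,0],
    [0.118,-0.03,-0.02,0],
    [0.155,-0.045,-0.02,0],
    [0.19,-0.065,-0.02,0],
  ],
)

```text
time: 0.98
tool_pos: [0.4751, -0.4558, 0.332]
tool_rot: [-0.0, 0.994, 0.111, -0.0]
contact_force: [1.2, -0.7, 0.0]
gripper_width: 1.001
```

Request:
jog_arm(
  targets=[
    [0.02,-0.035,0,0],
    [0.035,-0.073,0,0],
    [0.05,-0.11,0,0],
    [0.06,-0.15,0,0],
    [0.065,-0.19,0,0],
  ],
)

```text
time: 1.4
tool_pos: [0.4951, -0.2548, 0.3317]
tool_rot: [-0.001, 0.994, 0.111, -0.0]
contact_force: [0.8, 1.0, 0.1]
gripper_width: 1.0
```

Request:
jog_arm(
  targets=[
    [0.0,-0.041,0,6],
    [0.0,-0.082,0,12],
    [0.0,-0.123,0,18],
    [0,-0.164,0,24],
    [0.0,-0.2,0,30],
  ],
)

```text
time: 1.82
tool_pos: [0.4496, -0.0598, 0.3323]
tool_rot: [-0.0, 0.988, -0.152, -0.0]
contact_force: [0.3, 0.1, 0.1]
gripper_width: 0.997
```

Request:
jog_arm(
  targets=[
    [0.0,-0.041,0,0],
    [0.0,-0.082,0.0,0],
    [0.0,-0.123,0.01,0],
    [0,-0.163,0.02,0],
    [0.0,-0.202,0.03,0],
  ],
)

```text
time: 2.23
tool_pos: [0.5106, 0.1332, 0.3022]
tool_rot: [-0.0, 0.989, -0.15, 0.0]
contact_force: [1.0, -0.2, 0.4]
gripper_width: 0.998
```

Request:
jog_arm(
  targets=[
    [0.005,-0.03,0.02,0],
    [0.007,-0.041,0.04,0],
    [0.007,-0.041,0.05,0],
    [0.007,-0.041,0.05,0],
  ],
)

```text
time: 2.57
tool_pos: [0.5275, 0.168, 0.2485]
tool_rot: [0.001, 0.989, -0.149, -0.003]
contact_force: [-0.7, -0.4, -0.6]
gripper_width: 0.999
```

Run:
```python
from h import *
grab('wrist','w1');print(manip.state()['tool_pos'],manip.state()['tool_rot'])
```

```text
[0.52830028 0.16750393 0.2507915 ] [ 7.92462081e-04  9.88709131e-01 -1.49835518e-01 -1.71560601e-03]
```

View pics/w1.png

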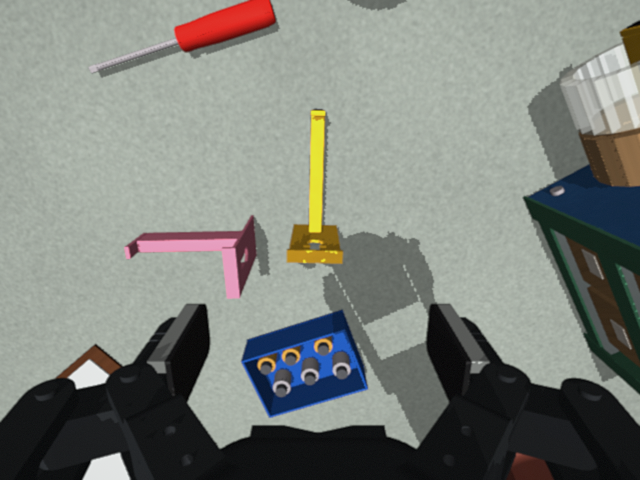

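Wrist view: the yellow arm runs from its stop at (318,112) to the plate at (316,232), with its lip across (289–342, 250–264). The pink one is at left (190,250) and the basket is behind.

Run:
```python
from h import *
np.set_printoptions(precision=4,suppress=True)
im=cv2.imread('pics/w1.png'); hsv=cv2.cvtColor(im,cv2.COLOR_BGR2HSV)
m=(hsv[...,0]>20)&(hsv[...,0]<34)&(hsv[...,1]>150)&(hsv[...,2]>170)
P=[]
for r in range(128,228,4):
    c=np.where(m[r,290:345])[0]+290
    if len(c): P.append((c.mean(),r,len(c)));
P=np.array(P);print(P[::4])
W=np.array([onz('w1',u,v,.03) for u,v,_ in P]); vx,vy,x0,y0=cv2.fitLine(W[:,:2].astype(np.float32),cv2.DIST_HUBER,0,.01,.01).ravel()
if vx<0:vx,vy=-vx,-vy
print('line',x0,y0,'yaw',np.degrees(np.arctan2(vy,vx)))
y=(hsv[...,0]>18)&(hsv[...,0]<34)&(hsv[...,1]>150)&(hsv[...,2]>90)
y[:,:280]=0;y[:,350:]=0
print('rows',[(r,np.where(y[r])[0].min(),np.where(y[r])[0].max()) for r in list(range(104,120,2))+list(range(224,272,3)) if y[r].any()])
o=np.array([x0,y0]);d=np.array([vx,vy]);n=np.array([-vy,vx])
for nm,uv,z in(('lipbackL',(288,264),.105),('lipbackR',(342,264),.105),('stoptop',(318,110),.048),('junction',(316,232),.03)):
    q=onz('w1',*uv,z); print(nm,q,(q[:2]-o)@d,(q[:2]-o)@n)
for h in('junction',): pass
q,e=tri(('w1',316,232),('s0',428,288));print('junction tri',q,e)
```

```text
[[317.  128.   13. ]
 [317.  144.   13. ]
 [316.5 160.   12. ]
 [316.  176.   13. ]
 [316.  192.   13. ]
 [315.5 208.   12. ]
 [315.  224.   13. ]]
line 0.53723747 0.16612661 yaw -18.49155
rows [(110, np.int64(312), np.int64(322)), (112, np.int64(311), np.int64(324)), (114, np.int64(311), np.int64(324)), (116, np.int64(311), np.int64(324)), (118, np.int64(311), np.int64(324)), (224, np.int64(309), np.int64(321)), (227, np.int64(294), np.int64(335)), (230, np.int64(293), np.int64(336)), (233, np.int64(293), np.int64(336)), (236, np.int64(292), np.int64(337)), (239, np.int64(292), np.int64(337)), (242, np.int64(291), np.int64(338)), (245, np.int64(290), np.int64(338)), (248, np.int64(290), np.int64(339)), (251, np.int64(287), np.int64(342)), (254, np.int64(287), np.int64(342)), (257, np.int64(287), np.int64(342)), (260, np.int64(287), np.int64(341))]
lipbackL [0.4827 0.2094 0.105 ] -0.06548249428492467 0.023763396846633825
lipbackR [0.4683 0.1632 0.105 ] -0.06443467771679379 -0.02467727210897838
stoptop [0.5995 0.145  0.048 ] 0.06575593591614552 -0.00032266523888052276
junction [0.4798 0.1841 0.03  ] -0.06012800138855814 -0.0011743883367972899
junction tri [0.4788 0.1845 0.027 ] [0.00015232823861550813, 0.00015232823861553892]
```

Request:
jog_arm(
  targets=[
    [0.0085,-0.001,0.04,1.3],
    [0.0085,-0.001,0.08,1.3],
    [0.0085,-0.001,0.12,1.3],
    [0.0085,-0.001,0.145,1.3],
    [0.0085,-0.001,0.145,1.3],
  ],
)

```text
time: 3.03
tool_pos: [0.5338, 0.1644, 0.1021]
tool_rot: [0.002, 0.987, -0.162, -0.005]
contact_force: [-0.6, -0.9, -0.7]
gripper_width: 1.001
```

Run:
```python
from h import *
np.set_printoptions(precision=4,suppress=True)
grab('wrist','w2');s=manip.state();q=s['tool_rot'];print(s['tool_pos'],q,np.degrees(2*np.arctan2(q[2],q[1])))
grab('wrist','w2');s=manip.state();print(s['tool_pos'])
im=cv2.imread('pics/w2.png'); hsv=cv2.cvtColor(im,cv2.COLOR_BGR2HSV)
m=(hsv[...,0]>20)&(hsv[...,0]<34)&(hsv[...,1]>150)&(hsv[...,2]>170)
for r in range(60,330,15):
    c=np.where(m[r,200:440])[0]+200
    if len(c): print(r,c.min(),c.max(),onz('w2',c.mean(),r,.03))
```

```text
[0.5361 0.1649 0.1058] [ 0.0008  0.9868 -0.1619 -0.0022] -18.636227722011665
[0.5383 0.1656 0.1089]
135 304 326 [0.5962 0.1465 0.03  ]
150 306 325 [0.5873 0.1492 0.03  ]
165 306 325 [0.5783 0.1523 0.03  ]
180 306 325 [0.5691 0.1554 0.03  ]
195 306 325 [0.5596 0.1586 0.03  ]
210 306 325 [0.5499 0.1619 0.03  ]
225 306 325 [0.5399 0.1653 0.03  ]
240 307 325 [0.5295 0.1685 0.03  ]
255 307 325 [0.519 0.172 0.03 ]
270 308 323 [0.5083 0.176  0.03  ]
285 308 323 [0.4972 0.1798 0.03  ]
300 308 323 [0.4857 0.1837 0.03  ]
```

View pics/w2.png

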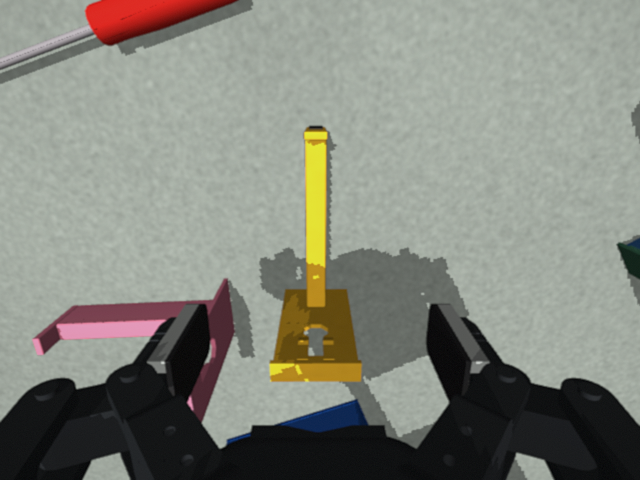

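Run:
```python
from h import *
np.set_printoptions(precision=4,suppress=True)
a=np.radians(-18.5);X=np.array([np.cos(a),np.sin(a)]);Y=np.array([np.sin(a),-np.cos(a)]);c=np.array([.5375,.1660])
for u,v,z in((228,281,.105),(228,281,.1),(200,400,.105)):
    q=onz('w2',u,v,z);print('w2',z,(q[:2]-c)@X,(q[:2]-c)@Y)
for u,v,z in((255,217,.105),(240,297,.105),(226,297,.105),(225,250,.105)):
    q=onz('w1',u,v,z);print('w1',z,(q[:2]-c)@X,(q[:2]-c)@Y)
```

```text
w2 0.105 -0.0027165862271497226 -0.04326952288945648
w2 0.1 -0.005153371685105018 -0.044568899816948906
w2 0.105 -0.07580472074164236 -0.0645451831603944
w1 0.105 -0.022448281269317298 -0.05206372900279979
w1 0.105 -0.09992702737544681 -0.06820916004566556
w1 0.105 -0.10020384017514813 -0.08113862939257749
w1 0.105 -0.05351160708463945 -0.0794979535996781
```

Run:
```python
from h import *
np.set_printoptions(precision=4,suppress=True)
a=np.radians(-18.5);X=np.array([np.cos(a),np.sin(a)]);Y=np.array([np.sin(a),-np.cos(a)]);c=np.array([.5375,.1660])
for o in((('w1',255,217),('w2',228,281)),(('w1',256,217),('w2',228,281),('t0',210,250))):
    q,e=tri(*o);print(q,e,(q[:2]-c)@X,(q[:2]-c)@Y)
```

```text
[0.5094 0.2484 0.0029] [0.0006832289748677869, 0.0006832289748679631] -0.05280786798648111 -0.0692056317039774
[0.5169 0.242  0.0257] [0.003030990388615017, 0.0024653449930114087, 0.003215749036413934] -0.04367221260793373 -0.06549830532344149
```

Request:
jog_arm(
  targets=[
    [0,0,0,0],
    [0,0,0,0],
    [0,0,0,0],
  ],
  fingers=0.4,
)

```text
time: 3.38
tool_pos: [0.5398, 0.1667, 0.1108]
tool_rot: [-0.001, 0.987, -0.161, 0.003]
contact_force: [-0.8, 0.1, -1.2]
gripper_width: 0.603
```

Request:
jog_arm(
  targets=[
    [-0.001,0.001,0.03,0],
    [-0.001,0.001,0.06,0],
    [-0.001,0.001,0.09,0],
    [-0.001,0.001,0.1,0],
    [-0.001,0.001,0.1,0],
  ],
)

```text
time: 3.8
tool_pos: [0.5344, 0.1655, 0.0052]
tool_rot: [0.001, 0.987, -0.161, -0.002]
contact_force: [-0.6, 0.3, 0.5]
gripper_width: 0.401
```

Request:
jog_arm(
  targets=[
    [0,0,0,0],
    [0,0,0,0],
    [0,0,0,0],
    [0,0,0,0],
  ],
)

```text
time: 4.13
tool_pos: [0.5382, 0.1662, 0.0097]
tool_rot: [-0.001, 0.987, -0.161, 0.002]
contact_force: [0.4, -0.3, 0.1]
gripper_width: 0.401
```

Request:
jog_arm(
  targets=[
    [0,0,0.002,0],
    [0,0,0.0035,0],
    [0,0,0.0035,0],
    [0,0,0.0035,0],
  ],
)

```text
time: 4.47
tool_pos: [0.5363, 0.1658, 0.0039]
tool_rot: [0.0, 0.987, -0.161, -0.0]
contact_force: [0.7, -0.5, 0.2]
gripper_width: 0.403
```

Request:
jog_arm(
  targets=[
    [0,0,0,0],
    [0,0,0,0],
    [0,0,0,0],
    [0,0,0,0],
    [0,0,0,0],
  ],
  fingers=0,
)

```text
time: 4.88
tool_pos: [0.5365, 0.1659, 0.004]
tool_rot: [0.0, 0.987, -0.161, 0.0]
contact_force: [0.5, 0.3, -0.7]
gripper_width: -0.005
```

Request:
jog_arm(
  targets=[
    [0,0,0,0],
    [0,0,0,0],
    [0,0,0,0],
  ],
)

```text
time: 5.13
tool_pos: [0.5365, 0.1659, 0.004]
tool_rot: [-0.0, 0.987, -0.161, -0.0]
contact_force: [0.2, 0.3, -0.7]
gripper_width: -0.001
```

Run:
```python
from h import *
im=grab('wrist','w3');grab('scene','s3');s=manip.state();print(s['tool_pos'],s['gripper_width'])
a=cv2.imread('pics/w3.png');b=cv2.imread('pics/s3.png')
cv2.imwrite('pics/c3.png',np.hstack([a[120:420,170:470],cv2.resize(b[220:370,350:550],(400,300),interpolation=cv2.INTER_CUBIC)]))
```

```text
[0.5365075  0.16586071 0.00401562] -0.0018358435631162155
```

View pics/c3.png

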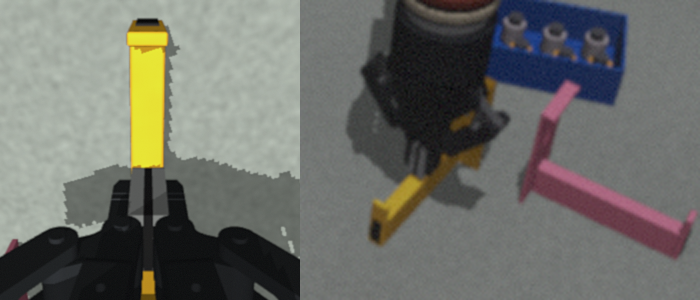

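Run:
```python
from h import *
np.set_printoptions(precision=4,suppress=True)
a=np.radians(-18.5);X=np.array([np.cos(a),np.sin(a),0]);Y=np.array([np.sin(a),-np.cos(a),0])
c=np.array([.5365,.1659,0])
for l in(-.011,0,.011,.03):
  for z in(.004,.023,.03,.04): print(l,z,[proj('w3',c+X*l+Y*y+[0,0,z])-[170,120] for y in(-.007,.007)])
print(proj('w3',[.5995,.145,.048])-[170,120])
print(cal('w3')[1])
print(manip.state()['joint_pos'])
a=cv2.imread('pics/w3.png');b=cv2.imread('pics/s3.png')
cv2.imwrite('pics/c4.png',np.hstack([cv2.resize(a[260:440,257:377],(400,600),interpolation=cv2.INTER_CUBIC),cv2.resize(b[240:360,375:455],(400,600),interpolation=cv2.INTER_CUBIC)]))
for l in(-.011,.011): print([proj('s3',c+X*l+Y*y+[0,0,z]) for y in(-.007,.007) for z in (.004,.03)])
```

```text
-0.011 0.004 [array([134.0926, 178.2884]), array([161.9945, 178.2753])]
-0.011 0.023 [array([132.6559, 198.4546]), array([163.4782, 198.4407])]
-0.011 0.03 [array([132.0478, 206.991 ]), array([164.1063, 206.9768])]
-0.011 0.04 [array([131.0892, 220.4459]), array([165.0962, 220.4312])]
0 0.004 [array([133.826 , 158.3331]), array([162.2446, 158.3193])]
0 0.023 [array([132.3314, 176.7812]), array([163.7854, 176.7664])]
0 0.03 [array([131.697 , 184.6119]), array([164.4394, 184.5967])]
0 0.04 [array([130.6949, 196.9807]), array([165.4725, 196.965 ])]
0.011 0.004 [array([133.5494, 137.6249]), array([162.5041, 137.6103])]
0.011 0.023 [array([131.9934, 154.2008]), array([164.1055, 154.1851])]
0.011 0.03 [array([131.3309, 161.2571]), array([164.7872, 161.241 ])]
0.011 0.04 [array([130.2824, 172.4275]), array([165.8663, 172.4106])]
0.03 0.004 [array([133.0461,  99.9537]), array([162.9762,  99.9376])]
0.03 0.023 [array([131.3748, 112.8893]), array([164.691 , 112.8718])]
0.03 0.03 [array([130.6596, 118.425 ]), array([165.4248, 118.4069])]
0.03 0.04 [array([129.5228, 127.2237]), array([166.5912, 127.2046])]
[147.5116  31.8979]
[[-0.3179  0.9     0.2982  0.6131]
 [-0.9481 -0.3017 -0.1001  0.1403]
 [-0.0001 -0.3146  0.9492  0.1741]
 [ 0.      0.      0.      1.    ]]
[0.1673 0.1119 1.9047 0.     1.1251 2.0616]
[array([415.5724, 315.0664]), array([417.3358, 304.7676]), array([408.6584, 311.2796]), array([410.277 , 300.9908])]
[array([408.8801, 322.5385]), array([410.541 , 312.2266]), array([401.9158, 318.6362]), array([403.4295, 308.3323])]
```

View pics/c4.png

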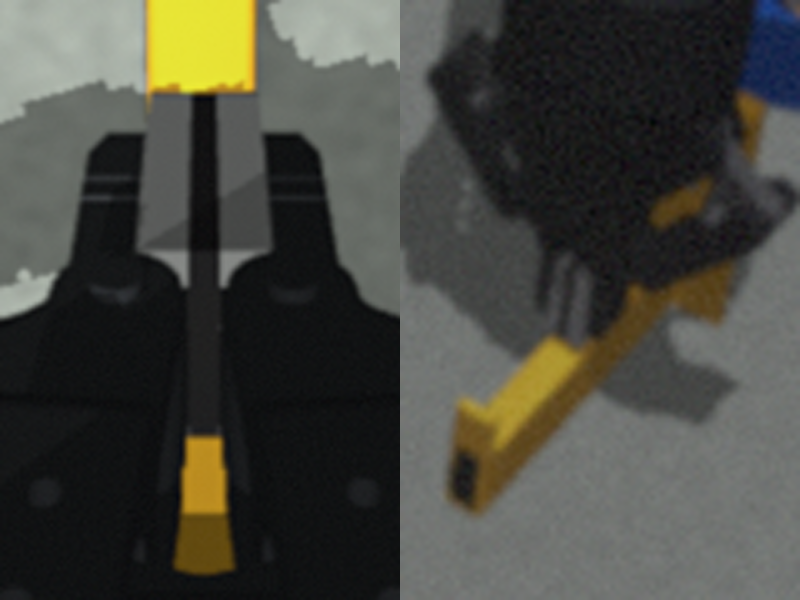

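The gripper reads shut (0.0) with the pads drawn over the tube's top, so it is not a grip. The pad tips show at about z 0.035, roughly 30 mm short of the reported TCP. I'll lift a little and check numerically whether the arm came along.

Request:
jog_arm(
  targets=[
    [0,0,-0.02,0],
    [0,0,-0.04,0],
    [0,0,-0.05,0],
    [0,0,-0.05,0],
    [0,0,-0.05,0],
  ],
)

```text
time: 5.65
tool_pos: [0.537, 0.1659, 0.0545]
tool_rot: [-0.0, 0.987, -0.161, 0.001]
contact_force: [-0.1, 0.2, -0.6]
gripper_width: -0.002
```

Run:
```python
from h import *
np.set_printoptions(precision=4,suppress=True)
grab('wrist','w4');grab('scene','s4');s=manip.state();print(s['tool_pos'],s['gripper_width'],s['contact_force'])
for f in('w2','w3','w4'):
    im=cv2.imread(f'pics/{f}.png'); hsv=cv2.cvtColor(im,cv2.COLOR_BGR2HSV)
    m=(hsv[...,0]>20)&(hsv[...,0]<34)&(hsv[...,1]>150)&(hsv[...,2]>170);m[:,:250]=0;m[:,400:]=0
    r=np.where(m.sum(1)>8)[0]; print(f,r.min(),[(k,np.where(m[k])[0].min(),np.where(m[k])[0].max(),onz(f,np.where(m[k])[0].mean(),k,.03)) for k in(r.min()+30,r.min()+60)],proj(f,[.5995,.145,.048]))
a=cv2.imread('pics/w4.png');b=cv2.imread('pics/s4.png')
cv2.imwrite('pics/c5.png',np.hstack([cv2.resize(a[180:440,227:407],(400,600),interpolation=cv2.INTER_CUBIC),cv2.resize(b[230:350,375:455],(400,600),interpolation=cv2.INTER_CUBIC)]))
```

```text
[0.5357 0.1657 0.0528] -0.0004473796450987528 [-0.7702 -0.4371 -0.8784]
w2 131 [(np.int64(161), np.int64(305), np.int64(325), array([0.5809, 0.1518, 0.03  ])), (np.int64(191), np.int64(306), np.int64(325), array([0.5622, 0.1578, 0.03  ]))] [315.5392 131.078 ]
w3 152 [(np.int64(182), np.int64(300), np.int64(333), array([0.5869, 0.1497, 0.03  ])), (np.int64(212), np.int64(301), np.int64(333), array([0.5755, 0.1533, 0.03  ]))] [317.5116 151.8979]
w4 140 [(np.int64(170), np.int64(305), np.int64(330), array([0.5839, 0.1505, 0.03  ])), (np.int64(200), np.int64(306), np.int64(330), array([0.5689, 0.1553, 0.03  ]))] [318.0993 139.9826]
```

View pics/c5.png

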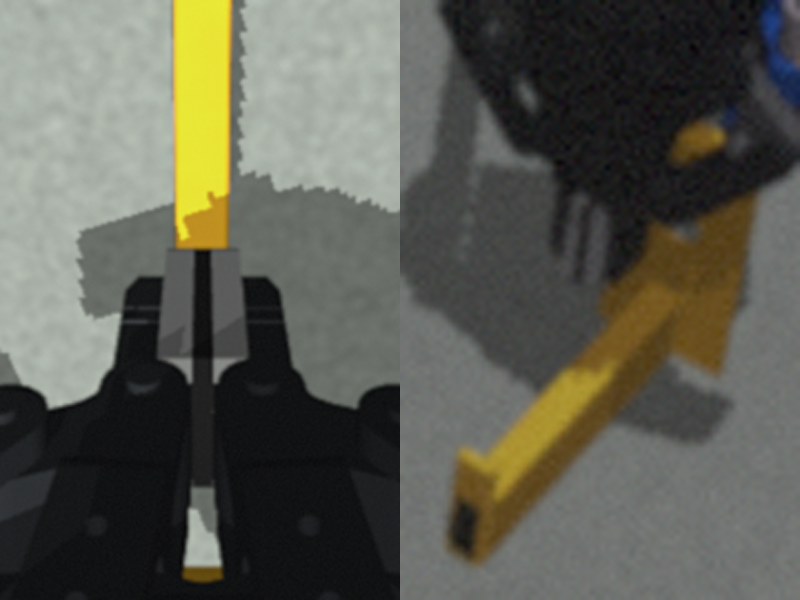

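Run:
```python
from h import *
np.set_printoptions(precision=4,suppress=True)
a=np.radians(-18.6);X=np.array([np.cos(a),np.sin(a)]);Y=np.array([np.sin(a),-np.cos(a)])
s=manip.state();print(s['tool_pos'],s['time'])
for o in((('w4',318.3,287.5),('s4',410.4,286.6)),(('w4',318.3,287.5),('s4',409.4,285.6)),(('w4',318.3,287.5),('s4',410.4,288))):
    p,e=tri(*o);d=p[:2]-s['tool_pos'][:2];print(p,e,'tool xy',d@X,d@Y,'up',p[2]-s['tool_pos'][2])
print('w3 tip',tri(('w3',318,287.6),('s3',410,308)))
```

```text
[0.5357 0.1657 0.0528] 5.75
[0.5476 0.1622 0.0868] [8.257719899035117e-05, 8.257719899042663e-05] tool xy 0.012463233143158649 -0.0005303792810660373 up 0.03397550026676553
[0.5499 0.1611 0.091 ] [0.0005657739843172779, 0.0005657739843172574] tool xy 0.015004353873326355 -0.00022138112572342526 up 0.038215368003313516
[0.5456 0.1627 0.082 ] [0.00046120663105427576, 0.0004612066310543079] tool xy 0.010377608843066216 -0.0002773906537142552 up 0.02918627646536881
w3 tip (array([0.5441, 0.1647, 0.0326]), [0.002029801364052686, 0.0020298013640526465])
```

Confirmed: the loose arm has not moved, and the real pad tips sit about 31–34 mm above the reported TCP (two views agree). So I need a reported z of about -0.024. I'll open, go down slowly and watch the force.

Request:
jog_arm(
  targets=[
    [0,0,0,0],
    [0,0,0,0],
    [0,0,0,0],
    [0,0,0,0],
    [0,0,0,0],
  ],
  fingers=0.45,
)

```text
time: 6.17
tool_pos: [0.5364, 0.1658, 0.0537]
tool_rot: [0.0, 0.987, -0.161, -0.0]
contact_force: [0.3, -0.4, -0.5]
gripper_width: 0.449
```

Request:
jog_arm(
  targets=[
    [0,0,0.02,0],
    [0,0,0.04,0],
    [0,0,0.053,0],
    [0,0,0.06,0],
    [0,0,0.06,0],
  ],
)

```text
time: 6.58
tool_pos: [0.5348, 0.1656, -0.0081]
tool_rot: [0.001, 0.987, -0.161, -0.002]
contact_force: [-0.4, 0.3, 0.8]
gripper_width: 0.45
```

Request:
jog_arm(
  targets=[
    [0,0,0.003,0],
    [0,0,0.007,0],
    [0,0,0.011,0],
    [0,0,0.013,0],
    [0,0,0.013,0],
  ],
)

```text
time: 7.0
tool_pos: [0.5364, 0.1658, -0.0192]
tool_rot: [0.0, 0.987, -0.161, -0.0]
contact_force: [0.0, -0.4, 0.9]
gripper_width: 0.449
```

Request:
jog_arm(
  targets=[
    [0,0,0.002,0],
    [0,0,0.004,0],
    [0,0,0.004,0],
    [0,0,0.004,0],
  ],
)

```text
time: 7.33
tool_pos: [0.5364, 0.1658, -0.0231]
tool_rot: [0.0, 0.987, -0.161, -0.0]
contact_force: [-0.4, -0.2, 0.2]
gripper_width: 0.453
```

Request:
jog_arm(
  targets=[
    [0,0,0,0],
    [0,0,0,0],
    [0,0,0,0],
    [0,0,0,0],
    [0,0,0,0],
  ],
  fingers=0,
)

```text
time: 7.75
tool_pos: [0.5369, 0.1659, -0.0227]
tool_rot: [-0.0, 0.987, -0.161, 0.0]
contact_force: [0.2, 0.6, 0.8]
gripper_width: 0.151
```

Request:
jog_arm(
  targets=[
    [0,0,0,0],
    [0,0,0,0],
    [0,0,0,0],
  ],
)

```text
time: 8.0
tool_pos: [0.5369, 0.1659, -0.0227]
tool_rot: [-0.0, 0.987, -0.161, 0.0]
contact_force: [1.4, -0.0, 2.4]
gripper_width: 0.149
```

Gripped: opening 0.149, about 13 mm, which fits the 14 mm tube. Now lift.

Request:
jog_arm(
  targets=[
    [0,0,-0.01,0],
    [0,0,-0.03,0],
    [0,0,-0.06,0],
    [0,0,-0.09,0],
    [0,0,-0.12,0],
  ],
)

```text
time: 8.42
tool_pos: [0.5352, 0.1656, 0.0976]
tool_rot: [0.0, 0.987, -0.161, -0.001]
contact_force: [0.8, -0.8, -1.7]
gripper_width: 0.15
```

Request:
jog_arm(
  targets=[
    [0,0,-0.03,0],
    [0,0,-0.06,0],
    [0,0,-0.09,0],
    [0,0,-0.115,0],
    [0,0,-0.125,0],
  ],
)

```text
time: 8.83
tool_pos: [0.5379, 0.1661, 0.2268]
tool_rot: [-0.001, 0.987, -0.161, 0.003]
contact_force: [-0.0, -0.2, -1.6]
gripper_width: 0.148
```

Request:
jog_arm(
  targets=[
    [0.01,0.03,0,-4],
    [0.01,0.06,0,-8],
    [0.01,0.09,0,-12],
    [0.01,0.12,0,-16],
    [0.01,0.15,0,-20],
  ],
)

```text
time: 9.25
tool_pos: [0.4967, 0.0195, 0.2203]
tool_rot: [-0.0, 1.0, 0.015, -0.001]
contact_force: [0.4, -0.2, -1.7]
gripper_width: 0.146
```

Request:
jog_arm(
  targets=[
    [0.02,0.03,0,-2],
    [0.035,0.06,0,-4],
    [0.05,0.09,0,-7],
    [0.07,0.12,0,-9],
    [0.085,0.15,0,-11],
  ],
)

```text
time: 9.67
tool_pos: [0.587, -0.1286, 0.2202]
tool_rot: [-0.001, 0.994, 0.109, -0.001]
contact_force: [0.4, -0.2, -1.0]
gripper_width: 0.152
```

```bash
cat >> h.py <<'E'
def st():
    s=manip.state();q=s['tool_rot'];return s,np.array(s['tool_pos']),np.degrees(2*np.arctan2(q[2],q[1]))
def to(x,y,z,yaw):
    s,p,w=st();a=np.radians(w);d=np.array([x,y])-p[:2]
    print('shift',d@[np.cos(a),np.sin(a)],d@[np.sin(a),-np.cos(a)],p[2]-z,'turn',w-yaw,'at',p,w)
E
python3 -c "
from h import *
to(.6305,-.2398,.22,13.7)"
```

```text
shift 0.01829291037686701 0.11799125238937178 0.00019503964608902358 turn -1.1481111876689738 at [ 0.587002   -0.12860427  0.22019504] 12.551888812331025
```

Request:
jog_arm(
  targets=[
    [0.005,0.035,0,-0.5],
    [0.012,0.07,0,-1],
    [0.018,0.1,0,-1.1],
    [0.018,0.118,0,-1.1],
    [0.018,0.118,0,-1.1],
  ],
)

```text
time: 10.08
tool_pos: [0.6295, -0.2417, 0.2198]
tool_rot: [-0.0, 0.993, 0.116, -0.002]
contact_force: [-0.2, 0.4, -2.1]
gripper_width: 0.148
```

Request:
jog_arm(
  targets=[
    [0,0,0.01,0],
    [0,0,0.03,0],
    [0,0,0.06,0],
    [0,0,0.06,0],
    [0,0,0.06,0],
  ],
)

```text
time: 10.5
tool_pos: [0.6279, -0.2362, 0.1585]
tool_rot: [-0.002, 0.993, 0.119, -0.003]
contact_force: [1.3, -0.5, -1.4]
gripper_width: 0.149
```

Request:
jog_arm(
  targets=[
    [0,0,0,0],
    [0,0,0,0],
    [0,0,0,0],
  ],
)

```text
time: 10.75
tool_pos: [0.6313, -0.2388, 0.1646]
tool_rot: [0.001, 0.993, 0.118, 0.002]
contact_force: [-0.2, 0.5, -2.5]
gripper_width: 0.15
```

Run:
```python
from h import *
np.set_printoptions(precision=4,suppress=True)
grab('wrist','w6');grab('scene','s6')
to(.6305,-.2398,.16,13.7)
```

```text
shift -0.0006456071288246821 0.0007629794912698289 0.003923222972686352 turn -0.12441052820883947 at [ 0.6309 -0.2389  0.1639] 13.57558947179116
```

Run:
```python
from h import *
a=cv2.imread('pics/w6.png');b=cv2.imread('pics/s6.png')
cv2.imwrite('pics/c6.png',np.hstack([cv2.resize(a[200:440,218:418],(500,600),interpolation=cv2.INTER_CUBIC),cv2.resize(b[130:280,150:225],(300,600),interpolation=cv2.INTER_CUBIC)]))
```

```text
(no output)
```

View pics/c6.png

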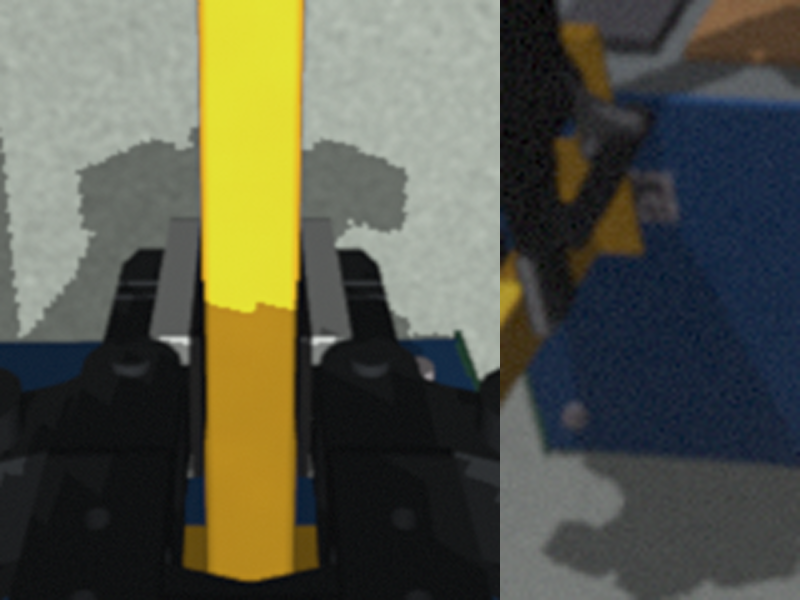

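```bash
cat >> h.py <<'E'
def brk(x,y,z,tcp,yaw,off=.063,dz=.0227):
    a=np.radians(yaw);N=np.array([np.cos(a),np.sin(a),0]);Y=np.array([np.sin(a),-np.cos(a),0])
    return np.array(tcp)+[0,0,dz]-N*off-N*x+Y*y+np.array([0,0,z])
E
python3 - <<'E'
from h import *
np.set_printoptions(precision=2,suppress=True)
t=[.6309,-.2389,.1639];w=13.58
print('corner BR',proj('s6',brk(-.003,-.025,0,t,w)),'lip TR',proj('s6',brk(-.012,-.025,.105,t,w)),proj('s6',brk(-.012,-.025,.102,t,w)))
print('stop top',proj('w6',brk(-.125,0,.048,t,w)),proj('s6',brk(-.125,0,.048,t,w)),proj('s6',brk(-.125,-.007,0,t,w)),proj('s6',brk(-.125,.007,0,t,w)))
im=cv2.imread('pics/w6.png'); hsv=cv2.cvtColor(im,cv2.COLOR_BGR2HSV)
m=(hsv[...,0]>20)&(hsv[...,0]<34)&(hsv[...,1]>150)&(hsv[...,2]>170);m[:,:250]=0;m[:,400:]=0
r=np.where(m.sum(1)>8)[0];print('w6 top row',r.min())
for k in range(r.min(),r.min()+150,15): c=np.where(m[k])[0];print(k,c.min(),c.max())
b=cv2.imread('pics/s6.png')
cv2.imwrite('pics/c7.png',cv2.resize(b[130:280,90:290],(800,600),interpolation=cv2.INTER_CUBIC))
E
```

```text
corner BR [185.45 193.78] lip TR [171.72 140.42] [172.09 142.16]
stop top [319.07 180.68] [135.08 212.59] [147.07 238.69] [138.16 237.97]
w6 top row 164
164 294 342
179 294 342
194 298 338
209 298 338
224 299 338
239 298 337
254 298 337
269 299 337
284 299 336
299 299 336
```

View pics/c7.png

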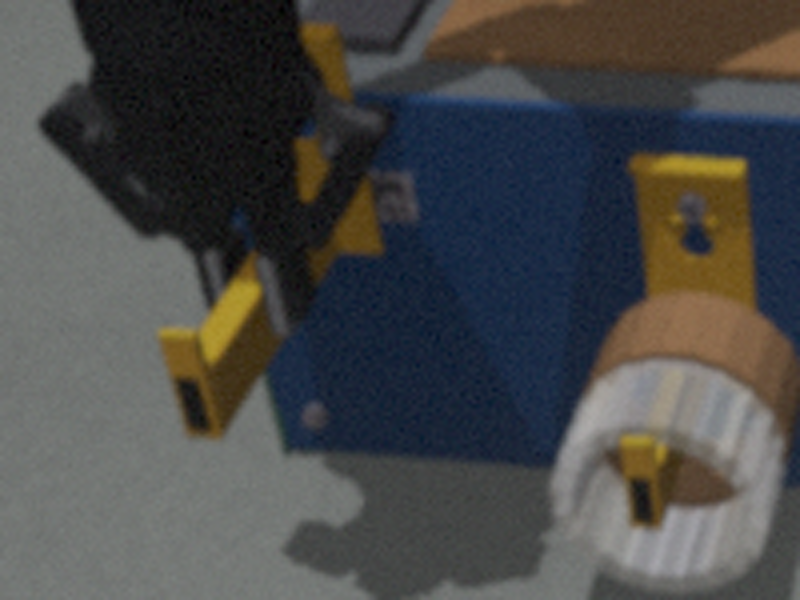

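Predicted and seen plate corners agree to half a pixel: (185.5,193.8) against (185.8,193.3). So the in-hand pose is known to about 1 mm. Now I'll refine the screw head numerically from the first frames.

Run:
```python
from h import *
np.set_printoptions(precision=4,suppress=True,linewidth=150)
g=cv2.cvtColor(cv2.imread('pics/s0.png'),cv2.COLOR_BGR2GRAY);print(g[169:191,177:198])
g=cv2.cvtColor(cv2.imread('pics/t0.png'),cv2.COLOR_BGR2GRAY);print(g[244:258,440:460])
h=np.array([.4992,-.2718,.1618]);N=np.array([.9714,.2373,0]);T=np.array([-.2373,.9714,0])
print([proj('s0',h+T*a*.0062+[0,0,b*.0062]) for a,b in((1,0),(-1,0),(0,1),(0,-1))])
print([proj('t0',h+T*a*.0062+[0,0,b*.0062]) for a,b in((1,0),(-1,0),(0,1),(0,-1))],proj('t0',h-N*.0045))
```

```text
[[34 34 30 39 40 44 38 36 42 40 27 38 37 26 42 32 42 39 42 34 37]
 [40 34 34 37 40 34 35 39 36 40 34 40 37 33 37 37 34 37 37 39 36]
 [41 44 48 41 48 43 49 38 39 38 42 41 33 33 37 39 39 40 36 33 33]
 [43 52 56 58 55 60 52 50 41 45 45 50 50 44 47 50 39 29 40 37 39]
 [38 51 65 66 63 60 65 55 54 59 63 64 65 56 58 62 54 43 37 37 38]
 [39 48 64 63 62 52 53 60 59 58 67 62 61 62 64 64 51 36 37 36 38]
 [45 42 63 63 59 49 46 52 48 50 53 54 54 61 68 64 49 39 32 39 40]
 [38 44 57 61 57 34 43 44 42 35 42 42 47 51 66 63 53 40 42 40 40]
 [34 39 56 67 50 47 36 33 42 55 55 56 50 49 60 62 44 36 36 39 32]
 [28 35 50 65 59 45 37 44 60 67 80 85 67 54 58 63 46 33 40 40 38]
 [32 40 49 66 62 46 38 46 66 81 91 95 81 72 64 61 55 43 36 35 39]
 [39 36 49 67 64 54 43 52 67 73 80 82 85 73 69 69 59 41 33 34 36]
 [36 38 43 60 60 52 48 54 65 61 60 63 71 68 61 67 70 54 39 38 36]
 [37 42 47 58 63 64 44 56 61 51 53 55 61 62 56 66 62 51 35 39 30]
 [40 33 40 56 64 63 60 61 64 56 54 53 61 57 54 60 67 51 39 36 34]
 [36 39 42 46 52 57 59 56 61 62 56 60 60 58 58 62 60 50 43 32 36]
 [39 39 34 44 46 43 45 47 48 49 49 43 44 43 
[... 1069 characters left out ...]
8  74  71  65  63  50  34  21]
 [122 109 106  88  75  77  79  79  81  76  70  65  63  51  36  23  30  35  63  76]
 [ 75  76  77  81  79  78  71  67  64  52  38  21  30  34  48  70  92  96 125 136]
 [ 79  76  71  68  66  55  37  21  30  34  47  67  90  97 110 132 140 135 133 131]
 [ 65  53  36  30  34  34  46  68  91  95 109 130 136 134 134 133 133 132 130 131]
 [ 33  34  47  68  92  97 108 128 135 135 133 131 132 130 130 131 130 130 130 129]]
[array([190.9709, 180.9971]), array([184.434 , 180.5638]), array([187.1232, 177.9083]), array([188.2723, 183.628 ])]
[array([446.6962, 251.6612]), array([452.5601, 250.205 ]), array([450.4087, 250.5903]), array([448.8574, 251.2717])] [450.236  253.0636]
```

Run:
```python
from h import *
np.set_printoptions(precision=4,suppress=True,linewidth=150)
im=cv2.imread('pics/t0.png').astype(int)
E=[]
for c in list(range(402,443,3))+list(range(455,478,3)):
    r0=int(280-39*(c-344)/157); col=im[r0-14:r0+3,c]; d=(col[:,2]) # red channel: bench bright, blue cheek dark
    hi=np.median(d[:5]); lo=d.min(); th=(hi+lo)/2
    k=np.where(d<th)[0][0]; f=(d[k-1]-th)/(d[k-1]-d[k]); E.append((c,r0-14+k-1+f))
E=np.array(E);p=np.polyfit(E[:,0],E[:,1],1);print(p,np.abs(np.polyval(p,E[:,0])-E[:,1]).max())
A=onz('t0',350,np.polyval(p,350),.215);B=onz('t0',495,np.polyval(p,495),.215);print('edge',A,B)
d=A-B;n=np.array([-d[1],d[0],0]);n*=np.sign(n[0])*-1 if 0 else 1;n=n/np.linalg.norm(n);n=n if n[0]>0 else -n
print('yaw',np.degrees(np.arctan2(n[1],n[0])),'c',A@n)
# scene: bottom edge and top edge of the cheek
g=cv2.imread('pics/s0.png').astype(int)
for nm,cols,z,rng in(('bot',range(185,225,4),0,(225,262)),('top',range(205,245,4),.215,(135,170)),):
    Q=[]
    for c in cols:
        col=cv2.GaussianBlur(g[:,c-1:c+2,2].mean(1).reshape(-1,1),(1,3),0).ravel()[rng[0]:rng[1]]
        dd=np.diff(col);k=np.argmax(dd) if nm=='bot' else np.argmin(dd);Q.append((c,rng[0]+k+.5))
    Q=np.array(Q);q=np.polyfit(Q[:,0],Q[:,1],1);W=np.array([onz('s0',c,np.polyval(q,c),z) for c in(cols[0],cols[-1])])
    print(nm,Q[:,1],W,'dist along n',W@n-A@n)
N=n;T=np.array([-n[1],n[0],0])
for off in(.0078,):
  for uv in((187.7,180.8),(187.6,181.3),(187.5,180)):
    o,dd=ray('s0',*uv);q=o+dd*((A@N+off)-o@N)/(dd@N);print(uv,q,'t0 proj',proj('t0',q+[0,0,.0062]),'lat from mid',(q-(A+B)/2)@T)
```

```text
[ -0.2522 364.2529] 0.12636054113633577
edge [ 0.4454 -0.0646  0.215 ] [ 0.5154 -0.3468  0.215 ]
yaw 13.932907340804912 c 0.41672853685394656
bot [243.5 244.5 244.5 244.5 245.5 245.5 245.5 246.5 246.5 247.5] [[ 0.4991 -0.3102  0.    ]
 [ 0.4826 -0.2353  0.    ]] dist along n [-0.007 -0.005]
top [143.5 143.5 143.5 144.5 155.5 144.5 144.5 144.5 144.5 144.5] [[ 0.4532 -0.2538  0.215 ]
 [ 0.4321 -0.1913  0.215 ]] dist along n [-0.038  -0.0434]
(187.7, 180.8) [ 0.5039 -0.2681  0.1654] t0 proj [448.9516 248.0772] lat from mid -0.06625860835747333
(187.6, 181.3) [ 0.504  -0.2685  0.1643] t0 proj [448.9949 248.0955] lat from mid -0.06664085336243365
(187.5, 180) [ 0.5039 -0.2682  0.1672] t0 proj [449.2028 247.9684] lat from mid -0.06633336772137623
```

```bash
python3 -c "
from h import *
to(.5865,-.2485,.082,13.93)"
```

```text
shift -0.045458428776499145 -0.0011081207128112794 0.08192322297268635 turn -0.3544105282088399 at [ 0.63094848 -0.2389068   0.16392322] 13.57558947179116
```

Request:
jog_arm(
  targets=[
    [0,-0.001,0.02,-0.3],
    [0,-0.001,0.045,-0.3],
    [0,-0.001,0.07,-0.3],
    [0,-0.001,0.08,-0.3],
    [-0.005,-0.001,0.08,-0.3],
  ],
)

```text
time: 11.27
tool_pos: [0.6234, -0.2377, 0.0786]
tool_rot: [-0.002, 0.993, 0.121, -0.002]
contact_force: [-0.5, -0.0, -2.3]
gripper_width: 0.151
```

Request:
jog_arm(
  targets=[
    [-0.01,0,0,0],
    [-0.02,0,0,0],
    [-0.03,0,0,0],
    [-0.04,0,0,0],
    [-0.04,0,0,0],
  ],
)

```text
time: 11.68
tool_pos: [0.5848, -0.2494, 0.0833]
tool_rot: [0.0, 0.993, 0.12, 0.0]
contact_force: [-0.6, 0.4, -2.1]
gripper_width: 0.148
```

Request:
jog_arm(
  targets=[
    [0,0,0,0],
    [0,0,0,0],
    [0,0,0,0],
  ],
)

```text
time: 11.93
tool_pos: [0.5866, -0.2485, 0.0824]
tool_rot: [0.0, 0.993, 0.121, 0.0]
contact_force: [-0.3, 0.0, -1.9]
gripper_width: 0.147
```

```bash
python3 -c "
from h import *
to(.5865,-.2485,.082,13.93);print(st()[0]['contact_force'],st()[0]['ft_torque'])"
```

```text
shift -0.00012241582927624266 -1.883622447481611e-05 0.00039994739706415705 turn -0.06069234440562887 at [ 0.58662336 -0.24848894  0.08239995] 13.86930765559437
[-0.29057078  0.02303338 -1.89150958] [ 0.08872457 -0.07479716 -0.04309426]
```

Request:
jog_arm(
  targets=[
    [-0.006,0,0,0],
    [-0.012,0,0,0],
    [-0.016,0,0,0],
    [-0.018,0,0,0],
    [-0.018,0,0,0],
  ],
)

```text
time: 12.35
tool_pos: [0.5682, -0.2529, 0.0819]
tool_rot: [-0.0, 0.993, 0.12, -0.0]
contact_force: [-0.7, 0.2, -1.1]
gripper_width: 0.153
```

Request:
jog_arm(
  targets=[
    [-0.001,0,0,0],
    [-0.002,0,0,0],
    [-0.003,0,0,0],
    [-0.003,0,0,0],
  ],
)

```text
time: 12.68
tool_pos: [0.5659, -0.2535, 0.0821]
tool_rot: [0.0, 0.993, 0.121, 0.0]
contact_force: [0.5, 0.8, -2.3]
gripper_width: 0.153
```

Request:
jog_arm(
  targets=[
    [-0.001,0,0,0],
    [-0.002,0,0,0],
    [-0.002,0,0,0],
  ],
)

```text
time: 12.93
tool_pos: [0.5656, -0.2536, 0.0824]
tool_rot: [0.0, 0.993, 0.121, 0.002]
contact_force: [6.5, 1.4, -3.7]
gripper_width: 0.156
```

Run:
```python
from h import *
np.set_printoptions(precision=4,suppress=True)
s,p,w=st();n=np.array([.9706,.2408,0]);Y=np.array([.2408,-.9706,0]);f=s['contact_force'];m=s['ft_torque']
print(s['tool_pos'],s['tool_rot'],f@n,f@Y,f[2],'moment n,Y,z',m@n,m@Y,m[2],'D',p@n-.063-.4164)
b=np.array([.0887,-.0748,-.0431]);print('base',b@n,b@Y,b[2])
```

```text
[ 0.5656 -0.2536  0.0824] [0.0001 0.9927 0.1207 0.0021] 6.5909893645486415 0.22970514405855247 -3.6667114936285836 moment n,Y,z -0.01664569318995457 0.9517114634083461 -0.017359169525772173 D 0.00846494456431729
base 0.06808038 0.09395984 -0.0431
```

Request:
jog_arm(
  targets=[
    [0,0.0007,0,0],
    [0,0.0015,0,0],
    [0,0.0015,0,0],
  ],
)

```text
time: 13.18
tool_pos: [0.5656, -0.2544, 0.0822]
tool_rot: [-0.001, 0.993, 0.121, 0.002]
contact_force: [4.7, 2.8, -2.6]
gripper_width: 0.152
```

```bash
cat >> h.py <<'E'
def rep(c=.4164):
    s,p,w=st();n=np.array([.9706,.2408,0]);Y=np.array([.2408,-.9706,0]);f=s['contact_force'];m=s['ft_torque']
    print('t',round(s['time'],2),'D',round((p@n-.063-c)*1e3,2),'lat',round((p@Y-np.array([.4962,-.2709,0])@Y)*1e3,2),'z',round(p[2]*1e3,2),'F',(f@n).round(1),(f@Y).round(1),f[2].round(1),'M',(m@n).round(3),(m@Y).round(3),m[2].round(3),'yaw',w.round(2),'q',s['tool_rot'].round(4)[[0,3]])
E
python3 -c "from h import *;rep()"
```

```text
t 13.18 D 8.37 lat 0.66 z 82.23 F 5.3 -1.6 -2.6 M 0.305 0.879 -0.146 yaw 13.85 q [-0.0007  0.0016]
```

Request:
jog_arm(
  targets=[
    [0,0.0007,0,0],
    [0,0.0015,0,0],
    [0,0.0015,0,0],
  ],
)

```text
time: 13.43
tool_pos: [0.5662, -0.2558, 0.0823]
tool_rot: [-0.001, 0.993, 0.121, 0.002]
contact_force: [6.3, 3.2, -3.4]
gripper_width: 0.151
```

```bash
python3 -c "from h import *;rep()"
```

```text
t 13.43 D 8.53 lat 2.21 z 82.34 F 6.8 -1.6 -3.4 M 0.238 0.879 -0.116 yaw 13.86 q [-0.0006  0.0018]
```

Request:
jog_arm(
  targets=[
    [-0.0005,0,-0.0007,0],
    [-0.0005,0,-0.0014,0],
    [-0.0005,0,-0.0021,0],
    [-0.0005,0,-0.0028,0],
    [-0.0005,0,-0.003,0],
  ],
)

```text
time: 13.85
tool_pos: [0.5663, -0.2555, 0.0844]
tool_rot: [-0.001, 0.993, 0.121, 0.003]
contact_force: [8.1, 3.5, -7.8]
gripper_width: 0.148
```

```bash
python3 -c "from h import *;rep()"
```

```text
t 13.85 D 8.76 lat 1.92 z 84.41 F 8.7 -1.5 -7.8 M 0.09 1.659 -0.079 yaw 13.87 q [-0.0008  0.0027]
```

Request:
jog_arm(
  targets=[
    [0,-0.0005,0,0],
    [0,-0.001,0,0],
    [0,-0.0015,0,0],
    [0,-0.002,0,0],
    [0,-0.0022,0,0],
  ],
)

```text
time: 14.27
tool_pos: [0.5663, -0.2548, 0.0853]
tool_rot: [0.001, 0.993, 0.121, 0.003]
contact_force: [9.3, -0.5, -6.9]
gripper_width: 0.151
```

```bash
python3 -c "from h import *;rep()"
```

```text
t 14.27 D 8.86 lat 1.21 z 85.35 F 8.9 2.7 -6.9 M -0.39 1.57 0.157 yaw 13.9 q [0.0008 0.0031]
```

Request:
jog_arm(
  targets=[
    [0.004,0,0,0],
    [0.004,0.0002,0.0043,0],
    [0.004,0.0002,0.0043,0],
    [0.0015,0.0002,0.0043,0],
    [-0.0005,0.0002,0.0043,0],
  ],
)

```text
time: 14.68
tool_pos: [0.5625, -0.2552, 0.0803]
tool_rot: [-0.0, 0.993, 0.121, -0.001]
contact_force: [0.2, 0.5, -2.0]
gripper_width: 0.15
```

Request:
jog_arm(
  targets=[
    [0,0,0,0],
    [0,0,0,0],
  ],
)

```text
time: 14.85
tool_pos: [0.5628, -0.2553, 0.0807]
tool_rot: [-0.0, 0.993, 0.121, -0.0]
contact_force: [-1.3, 0.0, -2.4]
gripper_width: 0.152
```

```bash
python3 -c "from h import *;rep()"
```

```text
t 14.85 D 5.43 lat 0.86 z 80.73 F -1.2 -0.3 -2.4 M 0.029 0.064 -0.012 yaw 13.85 q [-0.0001 -0.0001]
```

The head has entered the hole: D is 5.4 mm with no force. Now I'll advance until flat.

Request:
jog_arm(
  targets=[
    [-0.001,0,0,0],
    [-0.002,0,0,0],
    [-0.003,0,0,0],
    [-0.004,0,0,0],
  ],
)

```text
time: 15.18
tool_pos: [0.5592, -0.2561, 0.0808]
tool_rot: [0.0, 0.993, 0.121, 0.0]
contact_force: [-0.1, -0.3, -2.0]
gripper_width: 0.151
```

```bash
python3 -c "from h import *;rep()"
```

```text
t 15.18 D 1.7 lat 0.85 z 80.78 F -0.2 0.3 -2.0 M 0.019 0.065 -0.042 yaw 13.87 q [0. 0.]
```

Request:
jog_arm(
  targets=[
    [-0.001,0,0,0],
    [-0.0015,0,0,0],
    [-0.0015,0,0,0],
  ],
)

```text
time: 15.43
tool_pos: [0.5585, -0.2562, 0.0808]
tool_rot: [0.0, 0.993, 0.121, 0.001]
contact_force: [5.6, 0.4, -3.8]
gripper_width: 0.149
```

```bash
python3 -c "from h import *;rep()"
```

```text
t 15.43 D 1.01 lat 0.78 z 80.79 F 5.6 0.9 -3.8 M 0.092 0.664 0.071 yaw 13.88 q [0.     0.0009]
```

Flat on the cheek at D = 1.0 mm with 5.6 N. I'll ease the press and slide down.

Request:
jog_arm(
  targets=[
    [0.0005,0,0,0],
    [0.0005,0,0.001,0],
    [0.0005,0,0.002,0],
    [0.0005,0,0.003,0],
    [0.0005,0,0.004,0],
  ],
)

```text
time: 15.85
tool_pos: [0.5587, -0.2566, 0.0772]
tool_rot: [0.0, 0.993, 0.121, 0.0]
contact_force: [2.3, 0.8, -0.5]
gripper_width: 0.151
```

```bash
python3 -c "from h import *;rep()"
```

```text
t 15.85 D 1.03 lat 1.2 z 77.15 F 2.5 -0.2 -0.5 M 0.023 0.383 0.079 yaw 13.87 q [0.0003 0.0003]
```

Request:
jog_arm(
  targets=[
    [0,0,0.001,0],
    [0,0,0.002,0],
    [0,0,0.003,0],
    [0,0,0.004,0],
  ],
)

```text
time: 16.18
tool_pos: [0.5586, -0.2565, 0.0732]
tool_rot: [0.0, 0.993, 0.121, 0.0]
contact_force: [1.0, 1.9, 2.8]
gripper_width: 0.148
```

```bash
python3 -c "from h import *;rep()"
```

```text
t 16.18 D 1.03 lat 1.05 z 73.21 F 1.4 -1.6 2.8 M 0.072 0.219 0.008 yaw 13.87 q [0.0002 0.0002]
```

Request:
jog_arm(
  targets=[
    [0,0,0.001,0],
    [0,0,0.002,0],
    [0,0,0.003,0],
    [0,0,0.004,0],
  ],
)

```text
time: 16.52
tool_pos: [0.5586, -0.2565, 0.0693]
tool_rot: [0.0, 0.993, 0.121, 0.0]
contact_force: [1.2, 1.3, 2.3]
gripper_width: 0.151
```

```bash
python3 -c "from h import *;rep()"
```

```text
t 16.52 D 1.0 lat 1.09 z 69.33 F 1.5 -1.0 2.3 M 0.099 0.247 0.022 yaw 13.87 q [0.0003 0.0002]
```

Request:
jog_arm(
  targets=[
    [0,0,0.001,0],
    [0,0,0.002,0],
    [0,0,0.003,0],
    [0,0,0.004,0],
  ],
)

```text
time: 16.85
tool_pos: [0.5586, -0.2565, 0.0649]
tool_rot: [0.0, 0.993, 0.121, 0.0]
contact_force: [1.4, 0.8, 3.9]
gripper_width: 0.147
```

```bash
python3 -c "from h import *;rep()"
```

```text
t 16.85 D 0.99 lat 1.09 z 64.95 F 1.6 -0.4 3.9 M 0.027 0.242 0.06 yaw 13.87 q [0.0002 0.0003]
```

Request:
jog_arm(
  targets=[
    [0,0,0.001,0],
    [0,0,0.002,0],
    [0,0,0.003,0],
    [0,0,0.004,0],
  ],
)

```text
time: 17.18
tool_pos: [0.5586, -0.2565, 0.0608]
tool_rot: [0.0, 0.993, 0.121, 0.0]
contact_force: [2.4, 1.0, 4.3]
gripper_width: 0.151
```

```bash
python3 -c "from h import *;rep()"
```

```text
t 17.18 D 0.97 lat 1.04 z 60.8 F 2.5 -0.4 4.3 M -0.024 0.328 0.161 yaw 13.87 q [0.0002 0.0003]
```

Request:
jog_arm(
  targets=[
    [0,0,0.0007,0],
    [0,0,0.0014,0],
    [0,0,0.002,0],
    [0,0,0.002,0],
  ],
)

```text
time: 17.52
tool_pos: [0.5585, -0.2563, 0.0585]
tool_rot: [-0.0, 0.993, 0.121, 0.0]
contact_force: [4.7, 0.9, 2.9]
gripper_width: 0.148
```

```bash
python3 -c "from h import *;rep()"
```

```text
t 17.52 D 0.97 lat 0.79 z 58.49 F 4.8 0.2 2.9 M -0.074 0.634 0.143 yaw 13.87 q [-0.0001  0.0002]
```

Request:
jog_arm(
  targets=[
    [0,0,0.0005,0],
    [0,0,0.001,0],
    [0,0,0.001,0],
  ],
)

```text
time: 17.77
tool_pos: [0.5585, -0.2562, 0.0577]
tool_rot: [-0.0, 0.993, 0.121, 0.0]
contact_force: [4.7, 1.6, 3.9]
gripper_width: 0.152
```

```bash
python3 -c "from h import *;rep()"
```

```text
t 17.77 D 0.96 lat 0.76 z 57.72 F 5.0 -0.4 3.9 M 0.024 0.65 0.137 yaw 13.86 q [-0.0001  0.0002]
```

Request:
jog_arm(
  targets=[
    [0,0,0.0005,0],
    [0,0,0.001,0],
    [0,0,0.001,0],
  ],
)

```text
time: 18.02
tool_pos: [0.5585, -0.2563, 0.0568]
tool_rot: [-0.0, 0.993, 0.121, 0.0]
contact_force: [5.9, 1.8, 4.0]
gripper_width: 0.147
```

```bash
python3 -c "from h import *;rep()"
```

```text
t 18.02 D 0.97 lat 0.83 z 56.79 F 6.2 -0.3 4.0 M -0.03 0.738 0.115 yaw 13.87 q [-0.      0.0002]
```

Request:
jog_arm(
  targets=[
    [0,0,0.0005,0],
    [0,0,0.001,0],
    [0,0,0.001,0],
  ],
)

```text
time: 18.27
tool_pos: [0.5585, -0.2564, 0.0558]
tool_rot: [0.0, 0.993, 0.121, 0.0]
contact_force: [4.7, 2.3, 3.7]
gripper_width: 0.154
```

```bash
python3 -c "from h import *;rep()"
```

```text
t 18.27 D 0.95 lat 0.88 z 55.78 F 5.1 -1.1 3.7 M 0.026 0.751 0.089 yaw 13.86 q [0.     0.0002]
```

Request:
jog_arm(
  targets=[
    [0,0,0.0005,0],
    [0,0,0.0008,0],
    [0,0,0.0008,0],
  ],
)

```text
time: 18.52
tool_pos: [0.5586, -0.2564, 0.0555]
tool_rot: [0.0, 0.993, 0.121, 0.0]
contact_force: [3.7, 1.9, 5.3]
gripper_width: 0.15
```

```bash
python3 -c "from h import *;rep()"
```

```text
t 18.52 D 0.98 lat 0.98 z 55.47 F 4.0 -1.0 5.3 M 0.176 0.555 0.098 yaw 13.86 q [0.0001 0.0002]
```

Request:
jog_arm(
  targets=[
    [0,0,0.0005,0],
    [0,0,0.001,0],
    [0,0,0.001,0],
  ],
)

```text
time: 18.77
tool_pos: [0.5586, -0.2566, 0.0552]
tool_rot: [0.0, 0.993, 0.121, 0.0]
contact_force: [2.2, 2.9, 9.2]
gripper_width: 0.149
```

Run:
```python
from h import *
rep()
grab('scene','s8');s,p,w=st();np.set_printoptions(precision=2,suppress=True)
print('BR',proj('s8',brk(-.003,-.025,0,p,w)),'lipTR',proj('s8',brk(-.012,-.025,.105,p,w)),'seat',proj('s8',brk(-.004,0,.083,p,w)),'head0',(187.7,180.8))
b=cv2.imread('pics/s8.png');cv2.imwrite('pics/c8.png',cv2.resize(b[130:280,90:290],(800,600),interpolation=cv2.INTER_CUBIC))
```

```text
t 18.77 D 0.99 lat 1.1 z 55.15 F 2.9 -2.3 9.2 M 0.291 0.307 0.012 yaw 13.86 q [0.0002 0.0001]
BR [207.67 218.74] lipTR [197.68 174.85] seat [187.68 181.93] head0 (187.7, 180.8)
```

View pics/c8.png

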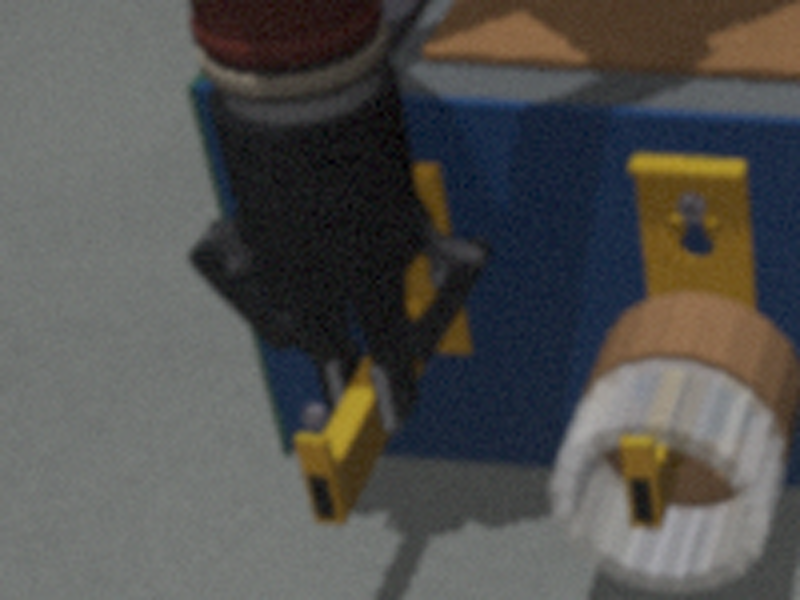

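Request:
jog_arm(
  targets=[
    [0,0,0.0005,0],
    [0,0,0.001,0],
    [0,0,0.001,0],
    [0,0,0.001,0],
  ],
)

```text
time: 19.15
tool_pos: [0.5586, -0.2566, 0.0549]
tool_rot: [0.0, 0.993, 0.121, 0.0]
contact_force: [1.4, 3.6, 11.8]
gripper_width: 0.146
```

```bash
python3 -c "from h import *;rep()"
```

```text
t 19.15 D 1.02 lat 1.2 z 54.88 F 2.3 -3.2 11.8 M 0.436 0.004 0.01 yaw 13.85 q [0.0003 0.    ]
```

It stops hard at Fz 11.8 N. I'll ease the load and then open.

Request:
jog_arm(
  targets=[
    [0,-0.0005,-0.001,0],
    [0,-0.001,-0.002,0],
    [0,-0.001,-0.0027,0],
    [0,-0.001,-0.0027,0],
  ],
)

```text
time: 19.48
tool_pos: [0.5585, -0.2563, 0.0554]
tool_rot: [0.001, 0.993, 0.121, 0.001]
contact_force: [7.7, -1.9, 1.5]
gripper_width: 0.147
```

```bash
python3 -c "from h import *;rep()"
```

```text
t 19.48 D 0.97 lat 0.85 z 55.4 F 7.1 3.7 1.5 M -0.476 0.97 0.143 yaw 13.87 q [0.0011 0.0006]
```

Request:
jog_arm(
  targets=[
    [0.0005,0.0003,0,0],
    [0.001,0.0006,0,0],
    [0.001,0.0006,0,0],
  ],
)

```text
time: 19.73
tool_pos: [0.5584, -0.2563, 0.0552]
tool_rot: [0.0, 0.993, 0.121, -0.001]
contact_force: [1.5, -1.1, 3.3]
gripper_width: 0.15
```

Request:
jog_arm(
  targets=[
    [0,0,0,0],
    [0,0,0,0],
    [0,0,0,0],
    [0,0,0,0],
    [0,0,0,0],
  ],
  fingers=0.5,
)

```text
time: 20.15
tool_pos: [0.5586, -0.2554, 0.0549]
tool_rot: [-0.0, 0.993, 0.121, -0.001]
contact_force: [0.5, -0.8, 0.7]
gripper_width: 0.502
```

```bash
python3 -c "from h import *;rep()"
```

```text
t 20.15 D 1.27 lat -0.06 z 54.94 F 0.3 0.9 0.7 M -0.011 0.022 0.039 yaw 13.86 q [-0.0005 -0.0006]
```

Released with forces near zero. Now move out a little and rise clear.

Request:
jog_arm(
  targets=[
    [0.004,0,0,0],
    [0.008,0,-0.005,0],
    [0.01,0,-0.02,0],
    [0.01,0,-0.04,0],
    [0.01,0,-0.07,0],
  ],
)

```text
time: 20.57
tool_pos: [0.5676, -0.2521, 0.1237]
tool_rot: [-0.002, 0.993, 0.121, -0.002]
contact_force: [0.2, 0.9, -0.3]
gripper_width: 0.499
```

Request:
jog_arm(
  targets=[
    [0.01,0,-0.03,0],
    [0.04,0,-0.06,0],
    [0.075,0,-0.08,0],
    [0.11,0,-0.1,0],
    [0.14,0,-0.12,0],
  ],
)

```text
time: 20.98
tool_pos: [0.707, -0.2189, 0.2477]
tool_rot: [0.0, 0.993, 0.121, 0.001]
contact_force: [-0.2, 0.0, -0.3]
gripper_width: 0.5
```

Request:
jog_arm(
  targets=[
    [0,0.04,0,0],
    [0,0.08,0,0],
    [0,0.12,0,0],
    [0,0.16,0,0],
    [0,0.18,0,0],
  ],
)

```text
time: 21.4
tool_pos: [0.748, -0.3988, 0.2448]
tool_rot: [0.001, 0.993, 0.119, -0.0]
contact_force: [0.8, -0.8, -1.0]
gripper_width: 0.499
```

Run:
```python
from h import *
rep()
grab('scene','s9');np.set_printoptions(precision=2,suppress=True)
b=cv2.imread('pics/s9.png')
cv2.imwrite('pics/c9.png',np.hstack([cv2.resize(b[140:260,140:220],(400,600),interpolation=cv2.INTER_CUBIC),cv2.resize(b[140:260,225:305],(400,600),interpolation=cv2.INTER_CUBIC)]))
```

```text
t 21.4 D 150.56 lat 184.79 z 244.78 F 0.6 0.9 -1.0 M -0.075 -0.005 -0.003 yaw 13.71 q [ 0.0006 -0.0003]
```

View pics/c9.png

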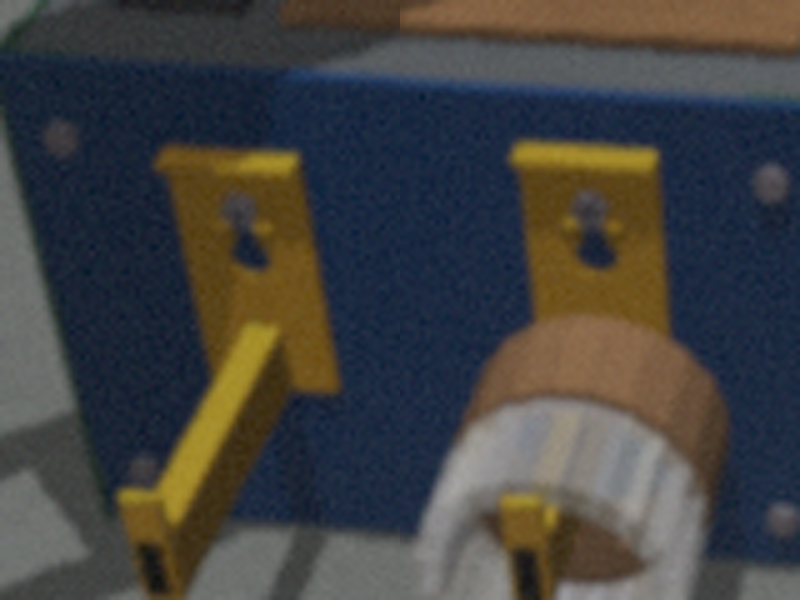

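The arm hangs plumb with the screw head at (238,208), above the hump. The lip-to-head spacing matches the hung arm's at (588,207). Let the robot settle and hand in.

Request:
jog_arm(
  targets=[
    [0,0,0,0],
    [0,0,0,0],
    [0,0,0,0],
    [0,0,0,0],
  ],
)

```text
time: 21.78
tool_pos: [0.7484, -0.3928, 0.2464]
tool_rot: [0.0, 0.993, 0.122, 0.0]
contact_force: [0.5, -0.6, 0.7]
gripper_width: 0.503
```

```bash
python3 -c "from h import *;print(manip.job_done())"
```

```text
the job is handed in; nothing more can be done
None
```

The yellow arm is hung on the free screw, and I handed the job in at about 22 s; no verdict is given. I felt the round hole over the head in two presses plus a short drag, laid the plate flat, and slid it down over the hump to a hard stop. I then let go and moved clear.

**Last checks**
- **Seating:** in the final scene picture the arm hangs plumb. Its screw head sits above the hump, with the same lip-to-head spacing as the arm that was already hung.
- **Force:** the highest readings at my check points were about 9 N pressing and 12 N down at the stop, all by the wrist sensor. I could not read the sprung head's travel directly.
- **Other objects:** I did not check the tape roll, basket and screwdriver again at the end. The gripper was never brought down to them.

**What failed or disagreed**
- **First grasp:** it closed on nothing, because the finger tips sit about 31 mm short of the reported tool point. I measured this in two views and corrected for it.
- **Rack face:** my first estimate was about 6 mm too far in, and I corrected it before contact. The scene camera's reading of the cheek's bottom edge still differs from it by 5–7 mm. The contact depth supported the corrected value.
- **Slide length:** it measured about 25.6 mm against a nominal 23 mm. I put the extra down to the hole starting off-centre on the head, plus give in the arm.

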